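# Serve the two-eared dish on a turner

## Task

The two-eared enamel dish on the wooden pan stand is too hot to touch: take the turner by its handle, slide its blade between the stand's two runners under the dish and lift the dish clear. Carry it level to the guest's place mat, giving it a quarter turn so that its ears point to the mat's two short ends, fork side and knife side, and keep the round croquette lying in the middle of the dish all the way. Finish still holding the dish out on the turner, level and still, about 10 cm above the middle of the mat for the guest to take it by the ears; leave the stand, the tin, the bowl and the jug where they are.

Things in the scene. Friction and masses are not known exactly. Their poses are not given: they have to be found in the camera images.
- turner: Slotted steel turner, dark wooden handle, 269 mm long, 115 g (mostly blade), standing on its flat blade with the handle level in the air. Origin: centre of the blade's underside; x along the blade to its front edge, z up. Blade 115 (x) by 64 (y) by 2 mm. Neck 8 mm round, flat to x = -70, climbing to handle height at x = -88. At the start the blade points roughly to +y, the handle to -y.
- turner_grip (a point): Good place to grip the turner (firmly: blade and dish pull down in front): on the handle's centre line, 122 mm behind the blade's centre and 45 mm above the blade's underside, where the hand stays clear of the dish. The handle is a flat-sided straight bar 22 mm wide (y), 20 mm high (z), from 96 to 211 mm behind the blade's centre. Axes as the turner's.
- stand: Loose wooden pan stand, 0.3 kg, under the dish. Two runners along its x, 130 mm long, 16 wide, 30 high, centred at y = +50 and -50 mm (84 mm clear between), joined by two low dowels at x = +45 and -45 mm, tops 10 mm above the table: 20 mm is free between them and the dish. Origin: centre, on the table. x lies roughly along the table's y, so the blade's way in opens to the robot's right and left.
- dish: Round shallow white enamel dish, dark rim line, about 110 g, on the stand: flat underside 104 mm across, rim 136 mm, 28 mm high; inside a shallow cone (8 degrees) falling to the centre, 4 mm above the underside. Two flat ears at rim height stick out along its +y and -y to 88 mm from the centre; at the start they lie across the runners. Origin: centre of the underside; z up.
- ball_center (a point): Centre of the loose round croquette, a brown ball 36 mm across, about 25 g, lying in the middle of the dish, then 22 mm above the dish's underside.
- mat: Guest's cork place mat fixed on the table, 200 mm (x) by 300 mm (y), 3 mm thick, a fork lying along its short end at -y and a knife along the one at +y. Origin: its centre, on the table. x points away from the robot to the guest, y along the mat's length.
- tin: Closed steel tin of beans with paper label, 74 mm across, 108 mm high; bystander. Origin: centre of the underside.
- bowl: White enamel bowl without ears, 160 mm across, 68 mm high; bystander. Origin: centre of the underside.
- jug: Glass measuring jug with a handle, 108 mm across, 130 mm high; bystander. Origin: centre of the underside.

How it is judged:
By the outcome, as a careful person would: the job done as asked, in the order asked, and still so for the second after the job is handed in, while the arm keeps its last pose, push and grip.
It also fails if it takes over 58 s, if anything falls off the work surface, if the arm or the gripper's body presses on something with over 40 N, if the wrist force passes 120 N, or if a joint passes its speed limit or range.

## Robot

A 6-joint arm with a two-finger parallel gripper is mounted at the origin on the work surface. World frame = base frame: x ahead of the robot, y to its left, z up, the work surface at z = 0. Lengths are in m, angles in rad, forces in N, time in s.
With the tool pointing down it reaches from about 0.375 to 0.925 m from the base axis. Payload 5.7 kg.
Tool frame: the origin (TCP) lies midway between the tips of the shut fingers; the grasp point (between the pads) lies 19 mm behind it; z points along the fingers, x is the direction in which the jaws open and shut, and the axes are right-handed (so a half turn about z gives the same grasp; the last joint's range is limited). The gripper opens to 88 mm and grips with 3 to 60 N. Pads are 20 mm wide; open, the fingers measure 115 mm over their backs; the gripper's body (75 mm by 178 mm) begins 61 mm behind the grasp point.
Start: joints at [1.182, 0.359, 1.51, -0, 1.272, -0.115], TCP at [0.162, 0.578, 0.223] pointing down, gripper open.
Joint ranges: [-2.97, 2.97], [-1.01, 2.36], [0.21, 2.38], [-0.96, 4.11], [0.2, 2.71], [-2.98, 2.98]. Speed limits (rad/s): [2.39, 2.39, 3.14, 3.14, 3.14, 3.14].

## Interface

Orientations are given as a unit quaternion [x, y, z, w].
In Python, from bench import move_ptp, servo_line, goto_joints, move_gripper, sleep, inverse_kinematics, capture, PlanningError, close_job, spot_in, silhouettes, current_clock, current_joint_pos, current_qvel, current_joint_torque, current_position, current_orientation, current_force, current_torque, current_finger_gap gives the robot as it stands. Calls block until the motion is done:
- move_ptp(position, orientation): joint-space move of the TCP to a pose.
- servo_line(position, orientation=None, rate=0.15, contact_N=None): straight line of the TCP; orientation=None keeps the orientation; rate is the mean speed in m/s. With contact_N (N) it stops when the force on the tool has changed by that much, and returns True; else False.
- goto_joints(angles): joint-space move.
- move_gripper(opening): finger opening in m; the grip force is fixed at half the most; returns when the fingers have stopped.
- sleep(seconds).
- inverse_kinematics(position, orientation): joint angles nearest the present ones, or None.
- capture(name): name is "scene" or "top" or "wrist"; returns a dict with "image" (420x560x3 uint8, blue, green, red), "range_z" (420x560 float32, m along the optical axis (not along the pixel's ray), 0 where there is no reading), "intrinsics" (3x3 intrinsics, pixels), "R" (3x3) and "t" (3): a world point X has camera coordinates R X + t. Camera axes: x right, y down, z forward; pixel columns grow to the right and rows downward; lengths in m; the calibration is good to about 2 mm. A picture is of the moment at which its call begins.
A pose or a line that the arm cannot do raises PlanningError and nothing moves.
- close_job(): hands the job in, once; it reports no verdict.
Trained networks look in the newest picture that a camera, given by its name, has taken for a name from the list of things; names that differ only in an ending like _2 or _b are one class to them, and where a whole thing is asked for, a point or a joint stands for the part that bears it (a point fixed in the world has none). Each returns a list of dicts, best first, with "conf" (0 to 1); they miss things now and then, are a little off and sometimes report something else, mostly with a low value. They report only what shows in the picture. A call takes as long as a camera call.
- spot_in(camera, query): "xy" ([column, row] in pixels, amid what is visible of it).
- silhouettes(camera, query): "region" (420x560 bool, what is visible of it) and "xy" ([column, row] in pixels, amid what is visible of it).
Readings, each from a call of its own:
- current_clock(): time.
- current_joint_pos(): joint angles.
- current_qvel(): joint speeds.
- current_joint_torque(): joint torques, N m.
- current_position(): TCP position.
- current_orientation(): TCP orientation.
- current_force(): force on the tool from outside, world axes, zero at the start.
- current_torque(): the same for the moment, N m.
- current_finger_gap(): finger opening in m.
Only numpy, scipy, OpenCV 4.12 (cv2) and the standard library are available. Lean on these libraries where they do the work, as an engineer would, in place of code of your own. Each camera call takes 0.05 s, during which the arm holds its last target.

## Working session

There is one attempt and no reset: what is moved stays moved. The work goes in short steps, each a Python script; the robot and the scene stay as the last script left them, time stands still between calls to the robot, and variables do not carry over. Pictures are saved under pics/ and viewed, and the job is handed in when it is done.

```bash
ls; mkdir -p pics; python3 - <<'E'
from bench import *
import cv2,numpy as np
for n in ["scene","top"]:
    c=capture(n); cv2.imwrite(f"pics/{n}0.png",c["image"]); np.savez(f"{n}0.npz",**c)
    print(n,c["intrinsics"].tolist(),c["R"].tolist(),c["t"])
    for q in ["turner","turner_grip","stand","dish","ball_center","mat","tin","bowl","jug"]:
        print(q,[(np.round(d["xy"]).tolist(),round(float(d["conf"]),2)) for d in spot_in(n,q)][:3])
print(current_clock(),current_orientation(),current_finger_gap())
E
```

```text
pics
scene [[380.7157252830167, 0.0, 279.4890054111472], [0.0, 380.7157252830167, 219.6871205451891], [0.0, 0.0, 1.0]] [[0.10974224652017046, 0.993744089624565, 0.02072012704959119], [0.6841848181242891, -0.06040239927487871, -0.7268030577880584], [-0.7210046976108685, 0.09393739669632752, -0.6865333142135037]] [-0.06169158 -0.36353427  1.40886922]
turner [([213.0, 206.0], 0.62)]
turner_grip [([211.0, 203.0], 0.89)]
stand [([363.0, 229.0], 0.78)]
dish [([372.0, 210.0], 0.76)]
ball_center []
mat [([242.0, 273.0], 0.89)]
tin [([393.0, 261.0], 0.91), ([243.0, 274.0], 0.52)]
bowl [([101.0, 256.0], 0.73)]
jug [([452.0, 218.0], 0.77)]
top [[486.4168879567525, 0.0, 278.6715697531657], [0.0, 486.4168879567525, 211.28731408931137], [0.0, 0.0, 1.0]] [[0.013254167665229431, -0.9998696351679176, -0.009221697711250492], [-0.9821945947487537, -0.01129032809495972, -0.18752681551671405], [0.1873982526221457, 0.01154301350098226, -0.9822161950169029]] [0.01686087 0.58903322 1.07816931]
turner [([355.0, 260.0], 0.91), ([191.0, 150.0], 0.46)]
turner_grip [([350.0, 262.0], 0.56), ([188.0, 150.0], 0.41)]
stand [([213.0, 248.0], 0.82)]
dish [([186.0, 219.0], 0.73)]
ball_center [([353.0, 263.0], 0.63), ([189.0, 222.0], 0.55)]
mat [([106.0, 187.0], 0.74), ([188.0, 148.0], 0.3)]
tin [([191.0, 150.0], 0.56)]
bowl [([463.0, 180.0], 0.98)]
jug [([103.0, 188.0], 0.71)]
1.0 [ 7.96997728e-01  6.03982301e-01 -4.49155167e-05  1.67057711e-05] 0.08789514398705213
```

View pics/scene0.png

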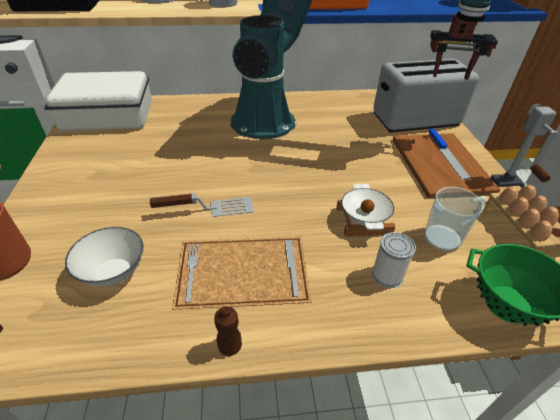

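View pics/top0.png

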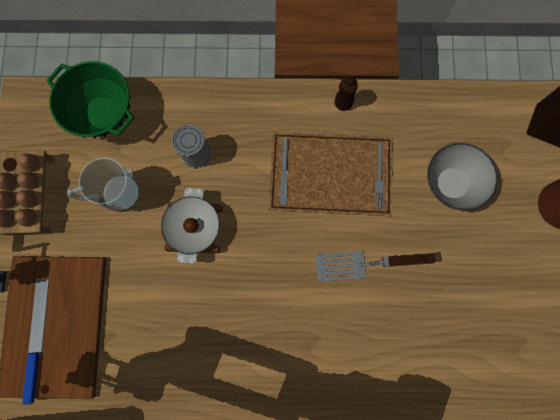

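The scene picture shows the turner at (200,204), the dish on its stand at (368,210), the mat at (242,272), the tin at (393,260), the jug at (455,218) and the bowl at (105,256). In the top picture the turner blade is at (341,266), its handle end at (435,258), the dish at (190,225) with its ears at (193,194) and (187,256), and the mat at (332,174).

```bash
cat > h.py <<'E'
import numpy as np,cv2
def cloud(c):
    K=c["intrinsics"];z=c["range_z"];v,u=np.indices(z.shape)
    P=np.stack([(u-K[0,2])/K[0,0]*z,(v-K[1,2])/K[1,1]*z,z],-1)
    W=(P-c["t"])@c["R"]
    W[z<=0]=np.nan
    return W
E
python3 - <<'E'
from bench import *
from h import *
for n in ["top","scene"]:
    c=capture(n);W=cloud(c);np.save(n+"W.npy",W)
    for q in ["turner","stand","dish","mat","tin","bowl","jug","ball_center"]:
        for d in silhouettes(n,q)[:2]:
            r=d["region"];p=W[r];p=p[~np.isnan(p[:,0])]
            if len(p)==0: print(n,q,"none");continue
            print(n,q,round(float(d["conf"]),2),np.round(d["xy"]).tolist(),r.sum(),"med",np.round(np.median(p,0),3),"min",np.round(np.percentile(p,1,axis=0),3),"max",np.round(np.percentile(p,99,axis=0),3))
            np.save(f"m_{n}_{q}_{int(d['conf']*100)}.npy",r)
# enlarged crops
I=cv2.imread("pics/top0.png")
cv2.imwrite("pics/crop_d.png",cv2.resize(I[170:280,130:250],None,fx=5,fy=5,interpolation=cv2.INTER_CUBIC))
cv2.imwrite("pics/crop_t.png",cv2.resize(I[230:300,300:450],None,fx=5,fy=5,interpolation=cv2.INTER_CUBIC))
I=cv2.imread("pics/scene0.png")
cv2.imwrite("pics/crop_s.png",cv2.resize(I[170:250,320:420],None,fx=6,fy=6,interpolation=cv2.INTER_CUBIC))
E
```

```text
top turner 0.81 [357.0, 259.0] 1579 med [ 0.475 -0.162  0.005] min [ 0.434 -0.329 -0.002] max [ 0.499 -0.07   0.06 ]
top stand 0.66 [213.0, 248.0] 179 med [0.505 0.176 0.03 ] min [ 0.495  0.163 -0.   ] max [0.61  0.29  0.042]
top dish 0.56 [182.0, 226.0] 2786 med [0.555 0.232 0.046] min [0.47  0.168 0.034] max [0.638 0.293 0.062]
top mat 0.58 [330.0, 173.0] 9383 med [ 0.693 -0.104  0.004] min [ 0.597 -0.249 -0.001] max [0.794 0.043 0.011]
top tin 0.72 [191.0, 148.0] 1267 med [0.733 0.229 0.105] min [ 0.707  0.198 -0.001] max [0.792 0.292 0.111]
top bowl 0.91 [463.0, 178.0] 3655 med [ 0.686 -0.418  0.032] min [ 0.6   -0.476  0.001] max [ 0.751 -0.326  0.073]
top jug 0.59 [104.0, 185.0] 2595 med [0.644 0.434 0.074] min [0.588 0.354 0.003] max [0.689 0.497 0.133]
top jug 0.17 [462.0, 177.0] 3643 med [ 0.687 -0.418  0.032] min [ 0.601 -0.477  0.001] max [ 0.75  -0.326  0.073]
top ball_center 0.16 [105.0, 186.0] 2571 med [0.645 0.433 0.075] min [0.588 0.353 0.004] max [0.689 0.493 0.133]
scene turner 0.87 [216.0, 204.0] 1198 med [ 0.479 -0.169  0.004] min [ 0.433 -0.329 -0.001] max [ 0.5   -0.068  0.057]
scene stand 0.66 [360.0, 230.0] 609 med [0.61  0.205 0.018] min [ 0.5    0.163 -0.001] max [0.641 0.291 0.058]
scene dish 0.68 [376.0, 206.0] 1526 med [0.545 0.234 0.046] min [0.466 0.167 0.   ] max [0.64  0.319 0.06 ]
scene mat 0.68 [242.0, 272.0] 8665 med [ 0.709 -0.106  0.004] min [ 0.598 -0.25   0.   ] max [0.796 0.043 0.009]
scene tin 0.76 [394.0, 257.0] 1660 med [0.764 0.224 0.088] min [0.711 0.198 0.003] max [0.779 0.267 0.109]
scene jug 0.74 [453.0, 216.0] 2667 med [0.659 0.405 0.091] min [0.589 0.353 0.009] max [0.692 0.481 0.131]
```

View pics/crop_d.png

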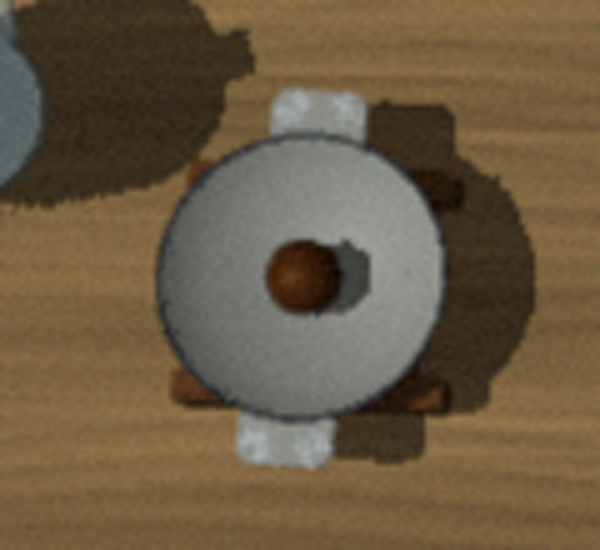

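View pics/crop_t.png

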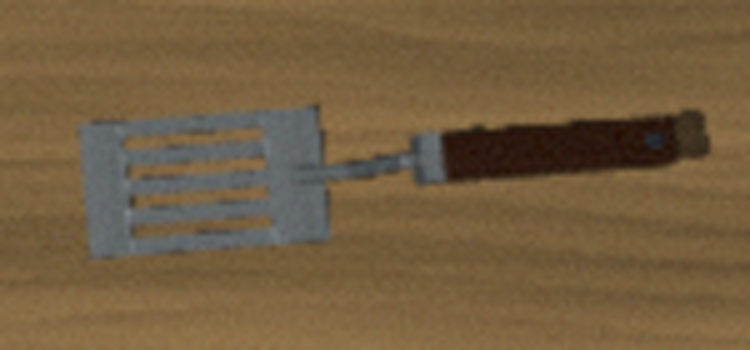

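View pics/crop_s.png

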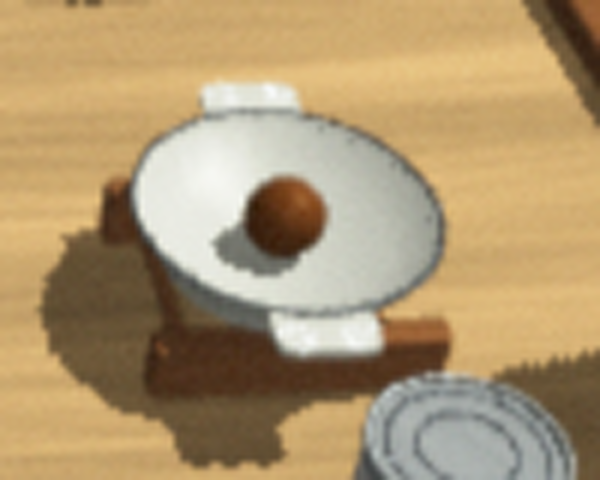

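```bash
cat >> h.py <<'E'
def ray(c,uv,z):
    K=c["intrinsics"];d=np.linalg.inv(K)@np.array([uv[0],uv[1],1.]);R=c["R"];o=-R.T@c["t"];d=R.T@d
    return o+d*(z-o[2])/d[2]
E
python3 - <<'E'
from h import *
c=dict(np.load("top0.npz"));s=dict(np.load("scene0.npz"))
T=lambda x,y,z,ox,oy:ray(c,((x-2)/5+ox,(y-2)/5+oy),z)
S=lambda x,y,z:ray(s,((x-2.5)/6+320,(y-2.5)/6+170),z)
pr=lambda n,p:print(n,np.round(p,4))
B=[T(*k,.002,300,230) for k in [(80,126),(318,107),(328,240),(92,258)]]
pr("blade",B);pr("bc",np.mean(B,0))
ax=(B[0]+B[3]-B[1]-B[2]);print("yaw",np.degrees(np.arctan2(ax[1],ax[0])),np.linalg.norm(ax)/2)
e=T(708,134,.045,300,230);f=T(430,158,.045,300,230);pr("hend",[e,f]);d=f-e;print(np.degrees(np.arctan2(d[1],d[0])))
d=np.mean(B,0)-e;print("centre-end",np.degrees(np.arctan2(d[1],d[0])),np.linalg.norm(d[:2]))
# dish
pr("rim L,R,T,B",[T(157,276,.058,130,170),T(445,276,.058,130,170),T(301,133,.058,130,170),T(301,418,.058,130,170)])
e1=[T(272,92,.058,130,170),T(365,93,.058,130,170)];e2=[T(237,465,.058,130,170),T(332,467,.058,130,170)]
d=np.mean(e1,0)-np.mean(e2,0);pr("ears",[np.mean(e1,0),np.mean(e2,0),(np.mean(e1,0)+np.mean(e2,0))/2]);print("ear axis",np.degrees(np.arctan2(d[1],d[0])),np.linalg.norm(d))
pr("ball",T(303,276,.052,130,170))
a=T(173,370,.03,130,170);b=T(463,175,.03,130,170);b2=T(463,208,.03,130,170);g=T(450,383,.03,130,170);g2=T(450,412,.03,130,170);a2=T(175,403,.03,130,170);pr("runner ends",[a,a2,b,b2,g,g2])
# scene runner front: top edge corners
pr("scene runner",[S(148,335,.03),S(448,322,.03),S(448,345,.03),S(147,368,.03)])
pr("scene ears",[S(205,85,.058),S(298,85,.058),S(285,355,.058),S(382,352,.058)])
W=np.load("topW.npy");R=np.load("m_top_dish_56.npy");p=W[R]
p=W[150:290,120:260].reshape(-1,3);p=p[np.isfinite(p[:,0])]
q=p[(p[:,2]>.054)&(p[:,2]<.063)&(p[:,0]<.68)&(p[:,1]<.35)]
print(len(q),np.median(q[:,2]))
sW=np.load("sceneW.npy")
for n,WW in (("top",W),("scene",sW)):
    p=WW.reshape(-1,3);p=p[np.isfinite(p[:,0])]
    t=p[(abs(p[:,2]-.108)<.004)&(abs(p[:,0]-.74)<.06)&(abs(p[:,1]-.235)<.06)];print(n,"tin",(t.min(0)+t.max(0))/2)
    t=p[(p[:,2]>.035)&(p[:,2]<.075)&(p[:,0]<.52)&(p[:,0]>.42)&(p[:,1]<-.17)&(p[:,1]>-.35)];print("handle",len(t),t.min(0),t.max(0),np.percentile(t[:,2],[5,50,95]));
    v=np.linalg.svd(t-t.mean(0))[2][0];print(np.degrees(np.arctan2(v[1],v[0])),t.mean(0))
    t=p[(abs(p[:,0]-.69)<.09)&(abs(p[:,1]+.1)<.05)];print("mat z",np.median(t[:,2]))
    t=p[(abs(p[:,0]-.4)<.05)&(abs(p[:,1])<.1)];print("table z",np.median(t[:,2]))
m=[ray(c,u,.003) for u in [(274,135),(391,136),(391,213),(271,211)]];pr("mat",m);pr("c",np.mean(m,0))
E
```

```text
blade [[ 0.4937 -0.0653  0.002 ]
 [ 0.5043 -0.1796  0.002 ]
 [ 0.4409 -0.1831  0.002 ]
 [ 0.431  -0.0709  0.002 ]]
bc [ 0.4674 -0.1247  0.002 ]
yaw 95.16551678668594 0.11369008565505939
hend [[ 0.4893 -0.3519  0.045 ]
 [ 0.4766 -0.2236  0.045 ]]
95.6331563950784
centre-end 95.48366796742617 0.22819449320093435
rim L,R,T,B [[0.5533 0.2967 0.058 ]
 [0.5549 0.1629 0.058 ]
 [0.622  0.233  0.058 ]
 [0.4882 0.2266 0.058 ]]
ears [[0.6416 0.2257 0.058 ]
 [0.4661 0.2331 0.058 ]
 [0.5539 0.2294 0.058 ]]
ear axis -2.433976741872723 0.17558528153924288
ball [0.5551 0.23   0.052 ]
runner ends [[0.5129 0.2936 0.03  ]
 [0.4973 0.2918 0.03  ]
 [0.6084 0.1599 0.03  ]
 [0.5924 0.1593 0.03  ]
 [0.5084 0.1625 0.03  ]
 [0.4947 0.162  0.03  ]]
scene runner [[0.5989 0.1616 0.03  ]
 [0.6025 0.2926 0.03  ]
 [0.6162 0.288  0.03  ]
 [0.6183 0.1566 0.03  ]]
scene ears [[0.4668 0.216  0.058 ]
 [0.4704 0.259  0.058 ]
 [0.6431 0.2039 0.058 ]
 [0.645  0.2439 0.058 ]]
892 0.05759035579590051
top tin [0.74333744 0.23446326 0.10791669]
handle 549 [ 0.46466393 -0.33443005  0.03558024] [ 0.49622397 -0.20082524  0.0617524 ] [0.04531484 0.0551379  0.05903003]
95.02293332594031 [ 0.4796567  -0.27058949  0.05450457]
mat z 0.0038409919713567756
table z 0.0006546379915272296
scene tin [0.7436077  0.23490603 0.10719467]
handle 492 [ 0.46522761 -0.33302956  0.03620633] [ 0.49825419 -0.20325762  0.05844377] [0.03881349 0.05304799 0.05681818]
-84.57747071595186 [ 0.48529856 -0.27154435  0.05031579]
mat z 0.0028637893213771626
table z 0.0004381724805150673
mat [[ 0.7942  0.0391  0.003 ]
 [ 0.7945 -0.2547  0.003 ]
 [ 0.5978 -0.2488  0.003 ]
 [ 0.5994  0.0435  0.003 ]]
c [ 0.6965 -0.1052  0.003 ]
```

```bash
cat >> h.py <<'E'
def quat(psi,pitch=0.):
    """tool pointing down, turner yaw psi (deg): tool x at psi-90. pitch>0 raises blade front."""
    from scipy.spatial.transform import Rotation as Ro
    a=np.radians(psi-90);R=np.array([[np.cos(a),np.sin(a),0],[np.sin(a),-np.cos(a),0],[0,0,-1.]])
    p=np.radians(psi);lat=np.array([-np.sin(p),np.cos(p),0])
    return (Ro.from_rotvec(-np.radians(pitch)*lat)*Ro.from_matrix(R)).as_quat()
def tcp(bx,by,bz,psi,back=.122):
    """TCP for blade-underside centre at (bx,by,bz)"""
    p=np.radians(psi);return np.array([bx-back*np.cos(p),by-back*np.sin(p),bz+.026])
E
python3 - <<'E'
from bench import *
from h import *
psi=95.3
g=tcp(.467,-.125,0.001,psi);q=quat(psi)
print(g,q,inverse_kinematics(g,q))
t=current_clock()
move_ptp(g+[0,0,.09],q); print(current_clock()-t)
servo_line(g,q,rate=.12); print(current_clock()-t,current_position(),current_force())
E
```

```text
[ 0.47826921 -0.24647841  0.027     ] [0.9989306  0.04623474 0.         0.        ] [-6.04264646e-01  5.26704584e-01  1.83166635e+00 -4.44089210e-16
  7.83221723e-01 -6.96767096e-01]
3.1167000000000002
4.0167 [ 0.4787346  -0.24674608  0.02745064] [-0.11908539  0.10059198  0.2572783 ]
```

```bash
python3 - <<'E'
from bench import *
from h import *
move_gripper(0.0); print("gap",current_finger_gap(),current_force(),current_clock())
p=np.array(current_position());q=quat(95.3)
servo_line(p+[0,0,.06],q,rate=.08); sleep(.2)
print(current_clock(),current_finger_gap(),current_position(),current_force(),current_torque())
for n in ["top","scene","wrist"]:
    c=capture(n);np.savez(n+"1.npz",**c);cv2.imwrite(f"pics/{n}1.png",c["image"])
    W=cloud(c);np.save(n+"W1.npy",W)
I=cv2.imread("pics/top1.png");J=cv2.imread("pics/scene1.png")
a=cv2.resize(I[200:320,280:460],(540,360));b=cv2.resize(J[130:250,130:310],(540,360))
cv2.imwrite("pics/c1.png",cv2.resize(np.hstack([a,b]),(800,267)))
cv2.imwrite("pics/t1x.png",cv2.resize(I[230:310,300:420],None,fx=6,fy=6,interpolation=cv2.INTER_CUBIC))
E
```

```text
gap 0.021790488153486325 [-0.2445484   0.17010306  0.05821478] 6.9417
8.0417 0.021551836201268177 [ 0.47786696 -0.24621657  0.08638635] [-0.53616503 -0.12973116 -2.31704162] [-0.17775684  0.06191331 -0.0244057 ]
```

View pics/c1.png

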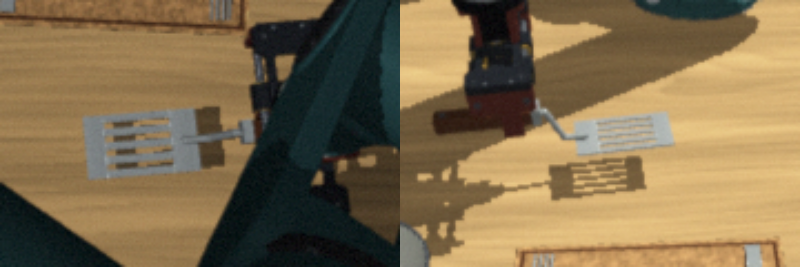

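View pics/wrist1.png

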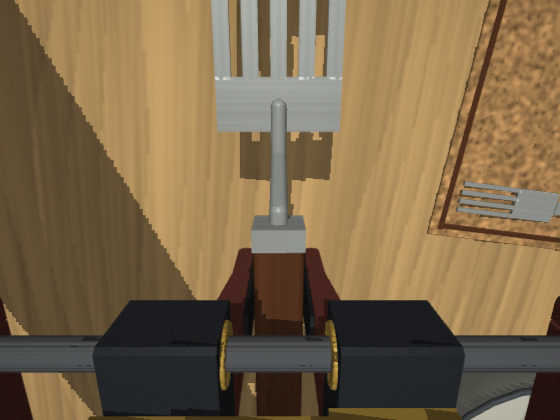

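View pics/t1x.png

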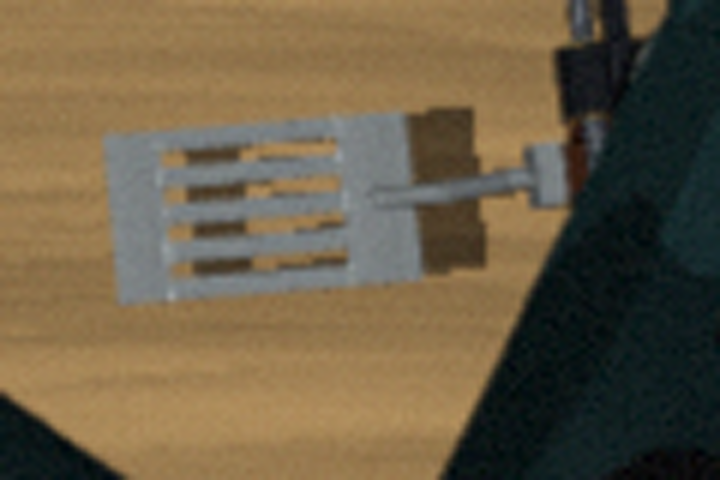

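The turner is held and hangs clear. In the scene crop the blade is at about (625,133), and in the top crop at (140,143). Next I'll measure its pitch and offset from depth.

```bash
python3 - <<'E'
from h import *
P=np.array([.47787,-.24622,.08639])
for n in ["top","scene"]:
    W=np.load(n+"W1.npy");c=dict(np.load(n+"1.npz"))
    p=W.reshape(-1,3)
    m=np.isfinite(p[:,0])&(p[:,0]>.41)&(p[:,0]<.53)&(p[:,1]>-.20)&(p[:,1]<-.03)&(p[:,2]>.035)&(p[:,2]<.1)
    p=p[m];v=np.radians(95.3);u=np.array([np.cos(v),np.sin(v)]);l=np.array([-u[1],u[0]])
    s=(p[:,:2]-P[:2])@u;t=(p[:,:2]-P[:2])@l
    k=(s>.068)&(s<.177)&(abs(t)<.03)
    A=np.c_[np.ones(k.sum()),s[k]-.122,t[k]];co=A.copy()
    z=p[k,2];w=np.ones(len(z),bool)
    for _ in range(4):
        co=np.linalg.lstsq(A[w],z[w],rcond=None)[0];w=abs(z-A@co)<.004
    print(n,k.sum(),"z@centre",co[0],"pitch deg",np.degrees(co[1]),"roll",np.degrees(co[2]),"std",(z-A@co)[w].std(),"s",np.percentile(s,[1,99]),"t",np.percentile(t[k],[1,99]))
c=dict(np.load("top1.npz"))
for z in (.058,.062):
  B=[ray(c,((x-2.5)/6+300,(y-2.5)/6+230),z) for x,y in [(106,137),(410,113),(423,279),(120,304)]]
  a=B[0]+B[3]-B[1]-B[2];print(np.mean(B,0),np.degrees(np.arctan2(a[1],a[0])),np.linalg.norm(a)/2)
E
```

```text
top 974 z@centre 0.062007562070091664 pitch deg -0.06426203060099792 roll -0.022283294196978342 std 0.0018070066463209496 s [0.05221896 0.17972215] t [-0.02947174  0.02960884]
scene 500 z@centre 0.06173365569055335 pitch deg -0.1638772982382995 roll 0.04595450371325439 std 0.0012778394756567156 s [0.04889322 0.17941321] t [-0.02966828  0.02948754]
[ 0.46740104 -0.12555728  0.058     ] 95.3153921253407 0.11561636202186772
[ 0.46707313 -0.12506566  0.062     ] 95.31539212534067 0.11520033005524359
```

```bash
python3 - <<'E'
from h import *
P=np.array([.47787,-.24622,.08639])
for n in ["top","scene","wrist"]:
    W=np.load(n+"W1.npy");p=W.reshape(-1,3);p=p[np.isfinite(p[:,0])]
    v=np.radians(95.3);u=np.array([np.cos(v),np.sin(v)]);l=np.array([-u[1],u[0]])
    s=(p[:,:2]-P[:2])@u-.122;t=(p[:,:2]-P[:2])@l
    for a in range(-90,-25,5):
        k=(s>a/1e3)&(s<(a+5)/1e3)&(abs(t)<.0035)&(p[:,2]>.04)
        if k.sum():print(n,a,k.sum(),np.round(1000*(np.percentile(p[k,2],[50,95])-.0600),1))
E
```

```text
top -90 29 [442.9 446.1]
top -85 33 [439.5 443.7]
top -80 12 [30.9 39.4]
top -75 9 [22.5 27.3]
top -70 15 [ 11.7 492.5]
top -65 22 [493.5 496.5]
top -60 22 [496.1 499.6]
top -55 26 [498.3 502. ]
top -50 57 [465.8 503.4]
top -45 51 [450.7 503. ]
top -40 8 [2.3 4.2]
top -35 6 [2.  4.5]
top -30 6 [2.  4.8]
scene -90 16 [227.7 326.9]
scene -85 8 [ 39.4 175.9]
scene -80 8 [27.5 35.3]
scene -75 10 [12.6 21.9]
scene -70 6 [ 8.7 12.4]
scene -65 6 [7.1 8.2]
scene -60 4 [5.9 8.2]
scene -55 3 [7.6 7.9]
scene -50 72 [417.6 451.3]
scene -45 52 [422.9 448.9]
scene -40 3 [-0.   2.3]
scene -35 2 [1.5 1.6]
scene -30 3 [2.1 2.1]
wrist -90 184 [49.6 50.6]
wrist -85 254 [46.2 49.9]
wrist -80 231 [35.6 41.4]
wrist -75 205 [24.4 30.1]
wrist -70 162 [13.4 19.1]
wrist -65 116 [ 9.1 10. ]
wrist -60 131 [ 8.8 10. ]
wrist -55 143 [8.8 9.7]
wrist -50 144 [ 8.8 10.1]
wrist -45 139 [ 8.5 10. ]
wrist -40 151 [3.1 7.4]
wrist -35 140 [3.  4.2]
wrist -30 153 [3.1 4.2]
```

The neck stands about 6 mm proud of the blade back from x≈-41. I'll stop the blade 14 mm short of the dish centre, so the base sits only on flat blade.

```bash
cat >> h.py <<'E'
PSI=88.5
U=np.array([np.cos(np.radians(PSI)),np.sin(np.radians(PSI))])
D=np.array([.555,.2297])
E
python3 - <<'E'
from bench import *
from h import *
q=quat(PSI)
b=D-U*.175
servo_line(tcp(*b,.050,PSI),q,rate=.13)
servo_line(tcp(*b,.0165,PSI),q,rate=.06); sleep(.2)
print(current_clock(),current_position()-tcp(*b,.0165,PSI),current_force())
for n in ["top","scene"]:
    c=capture(n);np.savez(n+"2.npz",**c);cv2.imwrite(f"pics/{n}2.png",c["image"])
    np.save(n+"W2.npy",cloud(c))
I=cv2.imread("pics/top2.png");J=cv2.imread("pics/scene2.png")
cv2.imwrite("pics/c2.png",np.hstack([cv2.resize(I[160:300,150:300],(390,364)),cv2.resize(J[160:270,280:410],(410,364))]))
P=np.array(current_position())
l=np.array([-U[1],U[0]])
for n in ["top","scene"]:
    p=np.load(n+"W2.npy").reshape(-1,3);p=p[np.isfinite(p[:,0])]
    s=(p[:,:2]-P[:2])@U-.122;t=(p[:,:2]-P[:2])@l
    k=(s>-.055)&(s<.055)&(abs(t)<.03)&(p[:,2]>.010)&(p[:,2]<.03)
    A=np.c_[np.ones(k.sum()),s[k],t[k]];print(n,k.sum(),np.linalg.lstsq(A,p[k,2],rcond=None)[0])
E
```

```text
10.7333 [ 3.61141210e-04 -6.11562702e-05  3.84775707e-04] [ 0.12123824 -0.14414681 -0.67191022]
top 697 [ 0.01831307 -0.00815307 -0.00527814]
scene 548 [ 0.01807877 -0.00532553  0.00072197]
```

View pics/c2.png

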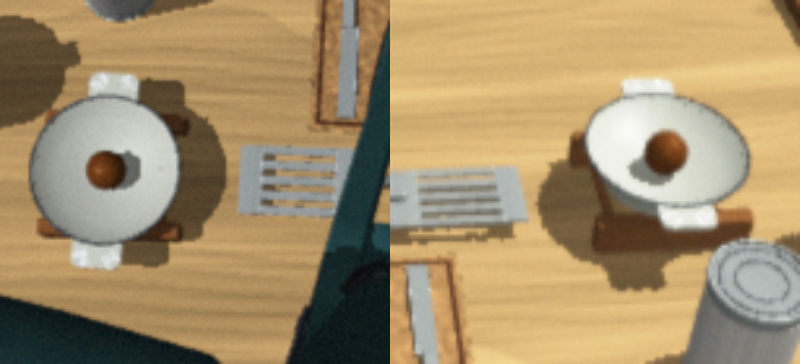

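Blade (295,181 in the top crop) is level at z≈0.018 and lines up with the gap between the runner ends (rows 135 to 222). Inserting now.

```bash
python3 - <<'E'
from bench import *
from h import *
q=quat(PSI);b=D-U*.014
r=servo_line(tcp(*b,.0165,PSI),q,rate=.06,contact_N=4); sleep(.2)
print(r,current_clock(),current_position()-tcp(*b,.0165,PSI),current_force())
for n in ["top","scene"]:
    c=capture(n);np.savez(n+"3.npz",**c);cv2.imwrite(f"pics/{n}3.png",c["image"])
I=cv2.imread("pics/top3.png");J=cv2.imread("pics/scene3.png")
cv2.imwrite("pics/c3.png",np.hstack([cv2.resize(I[160:300,150:300],(390,364)),cv2.resize(J[160:270,280:410],(410,364))]))
E
```

```text
False 13.8667 [-1.39969790e-05 -1.06894097e-04  9.60135048e-06] [ 0.73220282  0.2693581  -1.33877858]
```

View pics/c3.png

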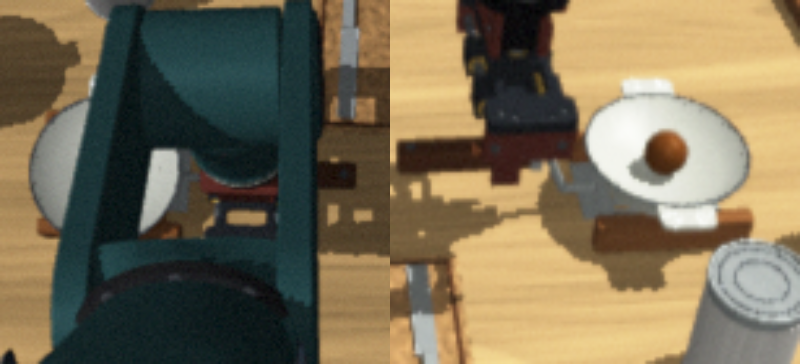

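In the scene crop the blade is under the dish (around 590,180), and the dish, ball and stand have not moved. Lifting slowly.

```bash
python3 - <<'E'
from bench import *
from h import *
q=quat(PSI);b=D-U*.014
servo_line(tcp(*b,.030,PSI),q,rate=.02); 
servo_line(tcp(*b,.052,PSI),q,rate=.03); sleep(.2)
print(current_clock(),current_position()-tcp(*b,.052,PSI),current_force(),current_torque(),current_finger_gap())
for n in ["scene","wrist"]:
    c=capture(n);np.savez(n+"4.npz",**c);cv2.imwrite(f"pics/{n}4.png",c["image"]);np.save(n+"W4.npy",cloud(c))
J=cv2.imread("pics/scene4.png")
cv2.imwrite("pics/c4.png",np.hstack([cv2.resize(J[150:250,300:420],(432,360)),cv2.resize(cv2.imread("pics/wrist4.png"),(368,276)).copy() if 0 else cv2.resize(cv2.imread("pics/wrist4.png"),(368,360))]))
E
```

```text
15.875 [-1.68196631e-04  1.35500781e-06 -2.04499816e-04] [-0.38388346 -0.08187626 -2.30649933] [-0.32609095  0.06322466 -0.04005846] 0.0218283348556589
```

View pics/c4.png

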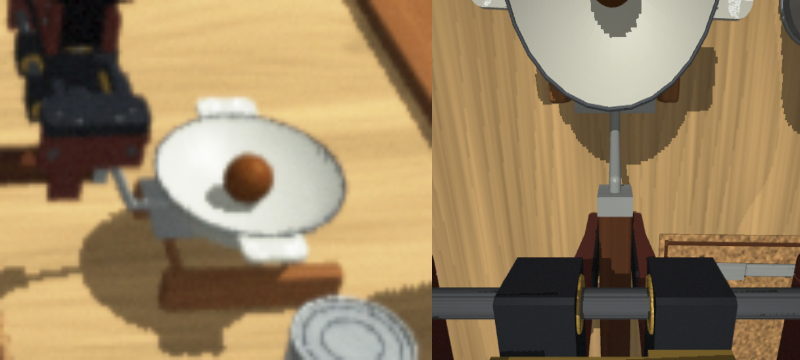

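```bash
cat >> h.py <<'E'
def dishfit(W,c0,zlo,zhi):
    from scipy.optimize import least_squares
    p=W.reshape(-1,3);p=p[np.isfinite(p[:,0])]
    r=np.hypot(p[:,0]-c0[0],p[:,1]-c0[1]);k=(r<.062)&(r>.026)&(p[:,2]>zlo)&(p[:,2]<zhi);p=p[k]
    # cone with known slope 8deg, wall: restrict to the cone; solve for centre and tilt
    def f(x):
        dx=p[:,0]-c0[0];dy=p[:,1]-c0[1]
        return p[:,2]-(x[0]+x[1]*dx+x[2]*dy+x[3]*np.hypot(dx,dy))
    o=least_squares(f,[zlo,0,0,.14],loss="soft_l1",f_scale=.001)
    x=o.x;return len(p),x[0],np.degrees(x[1:]).round(2),np.abs(f(x)).mean()
E
python3 - <<'E'
from h import *
for f,zlo,zhi in (("sceneW",.03,.062),("sceneW4",.055,.1),("wristW4",.055,.1)):
    W=np.load(f+".npy");print(f,dishfit(W,D,zlo,zhi))
E
```

```text
sceneW (920, np.float64(0.024212136472561586), array([-0.33,  0.66, 22.83]), np.float64(0.0027077623937870783))
sceneW4 (901, np.float64(0.04583371334931381), array([ 0.27,  0.18, 23.46]), np.float64(0.00246004710228714))
wristW4 (22307, np.float64(0.04174326526954388), array([ 2.41, -1.49, 30.64]), np.float64(0.0019321079058125573))
```

```bash
cat >> h.py <<'E'
M=np.array([.6965,-.1045])
def final(psi,z,off=np.zeros(2),back=.122,d=.014):
    u=np.array([np.cos(np.radians(psi)),np.sin(np.radians(psi))]);return tcp(*(M+off-d*u),z,psi,back)
E
python3 - <<'E'
from bench import *
from h import *
q=quat(PSI);b=D-U*.014
servo_line(tcp(*b,.130,PSI),q,rate=.04)
p2=1.0
print(current_clock(),inverse_kinematics(final(p2,.125),quat(p2)))
servo_line(final(p2,.125),quat(p2),rate=.03); sleep(.3)
print(current_clock(),current_position()-final(p2,.125),current_force(),current_torque(),current_finger_gap())
for n in ["top","scene","wrist"]:
    c=capture(n);np.savez(n+"5.npz",**c);cv2.imwrite(f"pics/{n}5.png",c["image"]);np.save(n+"W5.npy",cloud(c))
    if n!="wrist":print(n,dishfit(cloud(c),M,.125,.18))
cv2.imwrite("pics/c5.png",np.hstack([cv2.imread("pics/top5.png")[:,:400],cv2.imread("pics/scene5.png")[:,:400]]))
E
```

```text
18.075 [-3.09448405e-01  3.91264574e-01  1.65750646e+00 -4.44089210e-16
  1.09282161e+00  1.24389463e+00]
25.225 [-1.78938468e-05 -1.38921303e-06 -4.44194371e-06] [ 1.03904074  0.16957044 -2.82269549] [-0.05603466  0.36632767 -0.02247891] 0.02176396022607156
top (596, np.float64(0.11513252401343756), array([-1.6 , -0.82, 29.43]), np.float64(0.0023152070217157396))
scene (1643, np.float64(0.11749188271742429), array([-1.76, -0.93, 25.91]), np.float64(0.0024169452200305413))
```

View pics/c5.png

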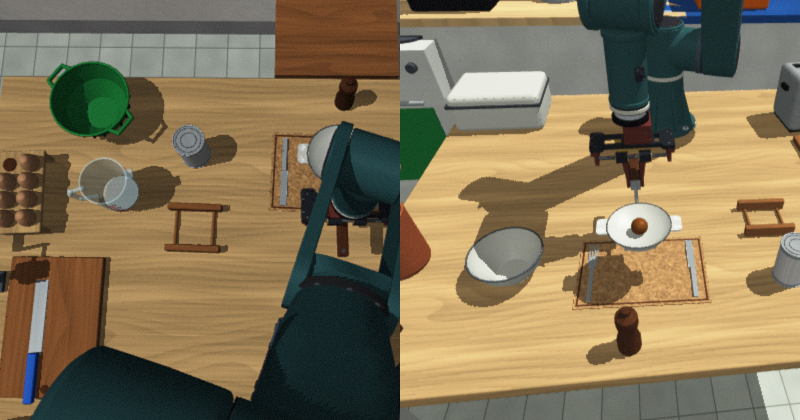

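Scene picture: the dish is over the mat with its ears at about (602,226) and (675,222), the ball is in the middle, and the stand is where it was. I'll go down to the final height and measure more finely.

```bash
python3 - <<'E'
from bench import *
from h import *
servo_line(final(1.0,.1015),quat(1.0),rate=.03); sleep(.3)
print(current_clock())
c=capture("scene");np.savez("scene6.npz",**c);W=cloud(c);np.save("sceneW6.npy",W)
I=c["image"];cv2.imwrite("pics/c6.png",cv2.resize(I[170:280,185:295],None,fx=5,fy=5,interpolation=cv2.INTER_CUBIC))
for q in ["dish","ball_center"]:
    for d in silhouettes("scene",q)[:1]:
        r=d["region"];p=W[r];print(q,d["conf"],np.nanpercentile(p,[1,50,99],axis=0).round(4).tolist())
E
```

```text
26.6083
dish 0.63 [[0.5195, -0.1879, 0.0005], [0.692, -0.1043, 0.1182], [0.763, -0.0182, 0.133]]
ball_center 0.58 [[0.6916, -0.119, 0.1186], [0.7082, -0.1037, 0.1342], [0.7155, -0.0876, 0.1428]]
```

View pics/c6.png

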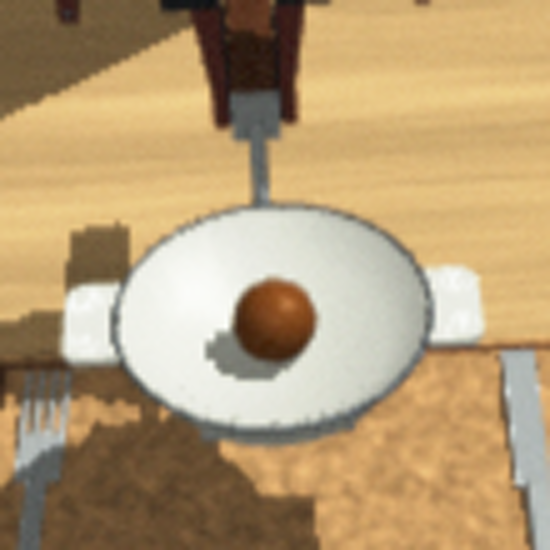

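```bash
python3 - <<'E'
from h import *
from scipy.optimize import least_squares
c=dict(np.load("scene6.npz"));W=np.load("sceneW6.npy")
f=lambda x,y:((x-2)/5+185,(y-2)/5+170)
C=[ray(c,f(*k),.1315) for k in [(66,288),(64,360),(478,270),(484,340)]]
a=(C[0]+C[1])/2;b=(C[2]+C[3])/2;print(np.round([a,b,(a+b)/2],4));d=b-a;print("ear yaw",np.degrees(np.arctan2(d[1],d[0])),np.linalg.norm(d))
R=[ray(c,f(*k),.1315) for k in [(112,323),(432,312),(270,205),(272,432)]];print(np.round(R,4))
m=[ray(dict(np.load("scene0.npz")),u,.003) for u in [(183,239),(303.5,237),(309,301),(175,306)]];print("mat scene",np.round(m,4),np.mean(m,0))
# ears depth
for x in (88,460):
    u,v=f(x,322 if x<200 else 305);u=int(u);v=int(v);print("ear",np.nanmedian(W[v-4:v+5,u-3:u+4].reshape(-1,3),0))
# circle of pts r.m.s.: highest z by angle
p=W.reshape(-1,3);p=p[np.isfinite(p[:,0])]
ce=((a+b)/2)[:2]
r=np.hypot(*(p[:,:2]-ce).T);th=np.degrees(np.arctan2(p[:,1]-ce[1],p[:,0]-ce[0]))
X=[]
for t in range(-180,180,15):
    k=(abs(th-t-7.5)<7.5)&(r>.058)&(r<.0725)&(p[:,2]>.11)&(p[:,2]<.15)
    if k.sum()>5:
        z=np.sort(p[k,2])[-max(3,k.sum()//6):];X.append([np.cos(np.radians(t+7.5))*.068,np.sin(np.radians(t+7.5))*.068,np.median(z)])
X=np.array(X);A=np.c_[np.ones(len(X)),X[:,:2]];co,res,_,_=np.linalg.lstsq(A,X[:,2],rcond=None)
print("rim plane",co[0],np.degrees(co[1:]),np.round((X[:,2]-A@co)*1e3,1))
E
```

```text
[[ 0.6988 -0.1903  0.1315]
 [ 0.7032 -0.0155  0.1315]
 [ 0.701  -0.1029  0.1315]]
ear yaw 88.56727036171358 0.17482480653321572
[[ 0.7004 -0.1708  0.1315]
 [ 0.7059 -0.0367  0.1315]
 [ 0.6322 -0.1027  0.1315]
 [ 0.767  -0.1062  0.1315]]
mat scene [[ 0.584  -0.2479  0.003 ]
 [ 0.6045  0.0572  0.003 ]
 [ 0.7985  0.0389  0.003 ]
 [ 0.7836 -0.2505  0.003 ]] [ 0.69264332 -0.10057119  0.003     ]
ear [ 0.6962888  -0.18137348  0.12990526]
ear [ 0.70016063 -0.02552283  0.12975347]
rim plane 0.1314187737516202 [0.45027804 0.14864824] [-0.1  0.1  0.2  0.1 -0.3  0.4 -0.1 -0.4 -0.1 -0.1  0.5 -0.5  0.3 -0.4
  0.6 -0.2  0.5 -0.2 -0.5  0.4 -0.5  0.1 -0.1  0.3]
```

```bash
python3 - <<'E'
from bench import *
from h import *
servo_line(final(2.0,.1015,off=np.array([-.0035,-.001])),quat(2.0),rate=.005); sleep(1.0)
print(current_clock(),np.abs(current_qvel()).max(),current_force(),current_finger_gap())
c=capture("scene");W=cloud(c);I=c["image"];cv2.imwrite("pics/c7.png",cv2.resize(I[150:310,165:385],None,fx=3.6,fy=3.6,interpolation=cv2.INTER_CUBIC))
hsv=cv2.cvtColor(I,cv2.COLOR_BGR2HSV)
d=silhouettes("scene","ball_center")
if d:
    v,u=np.nonzero(d[0]["region"]);print(d[0]["conf"],ray(c,((u.min()+u.max())/2,(v.min()+v.max())/2),.1255))
sleep(.5);print(current_clock(),current_position())
E
```

```text
28.875 0.0015484178978608743 [-0.13054325  0.39723012 -2.43291826] 0.02183896486809942
0.56 [ 0.69387702 -0.10413176  0.1255    ]
29.475 [ 0.55705939 -0.110214    0.12747718]
```

View pics/c7.png

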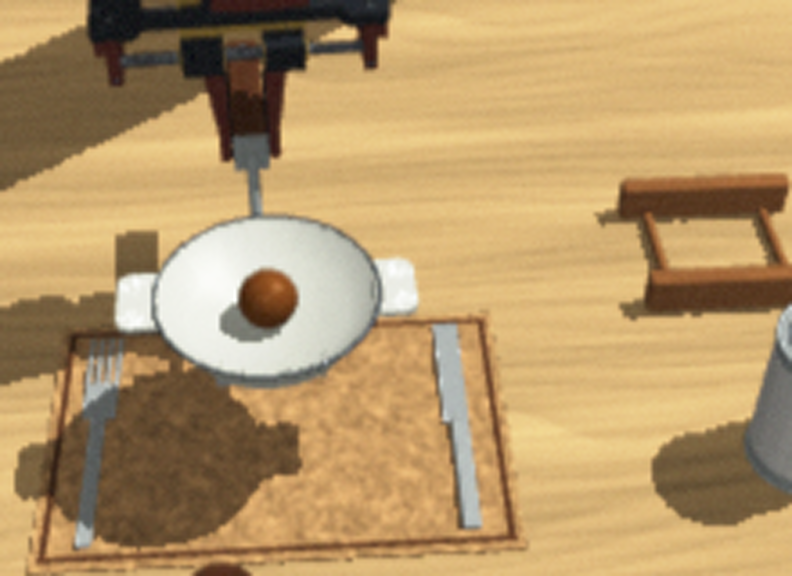

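The dish is held still over the mat, with its ears at (135,302) and (400,287) in the crop and the ball in its middle at (268,298). The stand hasn't moved. Handing in.

```bash
python3 -c "
from bench import *
close_job()"
```

```text
the job is handed in; nothing more can be done
```

I took the turner by its handle and slid the blade between the runners under the dish. I then lifted the dish, carried it with a quarter turn and handed in while still holding it over the mat, at about 29.5 s.

- **Blade position:** the turner's neck stands about 6 mm above the blade. I stopped the blade 14 mm short of the dish's centre so the dish rests only on flat blade.
- **Level and height:** at the final height the rim was level to within about 0.5°. The underside was about 10 cm above the mat.
- **Ears:** they point to the fork and knife ends. I measured them at 88.6° and then turned the dish 1° more to line it up. I did not measure the angle again after that.
- **Centring:** I also moved the dish back 3.5 mm. The croquette was then at (0.694, -0.104) in the middle of the dish, against a mat centre of about (0.6965, -0.1045).
- **Stillness:** joint speeds were about 0.0015 rad/s and the grip gap stayed at 21.8 mm.
- **Surroundings:** the stand was in its place in the last pictures. I made no separate measurement of the tin, bowl and jug at the end; nothing came near them, and they looked unmoved in the pictures after the carry.

**Disagreements:** the two cameras differed by about 4 mm on the mat's centre. An early cone fit suggested a tilt of 1.7°, but that fit is sensitive to small centring errors, so I relied on the rim fit instead.

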